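# First in, first out: rotate the bottles in a sloped lane

### The job

Rotate the stock in the sloped bottle lane: take the oldest bottle, the one at the low front end, and stand it upright in the shallow steel tray. Then load the new bottle from the bench behind the other two: set it on the lane floor at the high end and push it, and with it the whole row, down past the orange spring pawl until all three stand closed up and pressed firmly home against the front stop, without ramming them, and the pawl has shut behind them. Let go; knock over no bottle and leave the beaker, timer and green box alone.

Things in the scene. Friction and masses are not known exactly. Their poses are not given: they have to be found in the camera images.
- lane_ref (a point): Fixed aluminium bottle lane: point on its floor, mid-width, at the low front end. x runs up the floor (away from the robot, rising at 0.22 rad), y across to the left, z square to the floor. 67 mm between side walls that are 6 mm thick and stand 46 mm above the floor, which ends at x = 305 mm. Bottles stand square to the sloped floor, so they lean toward the robot.
- lane: The same lane with its grey front stop, 48 mm high, square across the lane. The stop is clamped at an unknown setting: its inner face is somewhere between x = 0 and 14 mm of lane_ref, so a row pressed home has its axes at 30, 90 and 150 mm or up to 14 mm more. The stop does not give. Origin: under the front end, on the bench, x level up the lane, z up.
- lane_load (a point): Loading place on the lane floor, mid-width, at x = 268 mm in the frame of lane_ref; same axes. The lane grips (friction about 0.36): bottles do not run down by themselves but stay where they are left; to slide one down the lane takes under 2 N.
- pawl (a joint): One-way orange spring pawl in the left side wall, in rad: 0 = closed, about 0.25 = pushed flush with the wall. Pivot at x = 250 mm (frame of lane_ref), arm reaching down the lane. A bottle pushed down the lane meets it with its axis at about x = 247 mm; pushing it past takes about 2 to 6 N, well before the row is home; the pawl springs shut by itself behind it once its axis is below about x = 175 mm.
- pawl_tip (a point): Tip of the closed orange pawl, at x = 203 mm in the frame of lane_ref, 17 mm into the lane from the left wall; half-way up the pawl, which covers 2 to 44 mm above the lane floor. A bottle pushed high up near its cap may tip against it.
- bottle_1_centre (a point): Oldest bottle, at the low front end of the lane at the start (0 to 15 mm short of the stop): 60 mm in diameter, 126 mm tall, 0.18 to 0.37 kg; red screw cap 32 mm in diameter on its top 21 mm, amber body straight up to 83 mm, then a sloping shoulder. Point: its centre, 63 mm above the flat bottom and 63 mm below the top of the cap; z is its axis towards the cap.
- bottle_2_centre (a point): Second bottle of the row at the start; same kind of bottle, centre as for the first.
- bottle_3_centre (a point): Third (rearmost) bottle of the row at the start, the pawl closed behind it; same kind, centre as for the first.
- bottle_new_centre (a point): New bottle, standing upright on the bench outside the lane at the start; same kind, centre as for the first.
- tray: Shallow square steel tray fixed to the bench, 130 x 130 mm and 14 mm high, wall 4 mm thick, inner floor about 4 mm above the bench. Origin: centre of its underside, x and y along its sides. The bottle goes near its middle.
- beaker: Glass beaker, 63 mm in diameter, 76 mm tall, standing on the bench; origin at the centre of its underside. Leave alone.
- timer: Small bench timer, 60 x 66 x 18 mm; origin at the centre of its underside. Leave alone.
- coverslips: Green box, 46 x 62 x 16 mm, on the bench farther back; origin at the centre of its underside. Leave alone.
Things that resemble listed ones, but are neither listed nor needed, are in the scene too. What is shaped like the part that bears bottle_2_centre but blue is not meant.

How it is judged:
On the way, in this order (a step that is already met when the one before it is completed fails the run):
1. the oldest bottle stands upright in the steel tray (x of bottle_1_centre in the frame of tray between -0.045 and 0.045 m and y of bottle_1_centre in the frame of tray between -0.045 and 0.045 m and z of bottle_1_centre in the frame of tray between 0.06 and 0.072 m and angle between bottle_1_centre's own z axis and vertical below 0.08 rad and linear speed of bottle_1 below 0.02 m/s), for 0.2 s.
2. the new bottle, behind the other two, has pressed the closed-up row home: the front bottle bears on the lane and its stop with more than 5 N (x of bottle_2_centre in the frame of lane_ref between 0.025 and 0.048 m and y of bottle_2_centre in the frame of lane_ref between -0.008 and 0.008 m and z of bottle_2_centre in the frame of lane_ref between 0.057 and 0.069 m and angle between the z axis of each of bottle_2_centre, bottle_3_centre, bottle_new_centre and the z axis of lane_ref, either way round below 0.1 rad and x of bottle_3_centre in the frame of lane_ref between 0.085 and 0.112 m and y of bottle_3_centre in the frame of lane_ref between -0.008 and 0.008 m and z of bottle_3_centre in the frame of lane_ref between 0.057 and 0.069 m and x of bottle_new_centre in the frame of lane_ref between 0.143 and 0.176 m and y of bottle_new_centre in the frame of lane_ref between -0.008 and 0.008 m and z of bottle_new_centre in the frame of lane_ref between 0.057 and 0.069 m and distance between bottle_2_centre and bottle_3_centre below 0.0645 m and distance between bottle_3_centre and bottle_new_centre below 0.0645 m and contact force between bottle_2 and lane above 5 N), for 0.05 s.
At the end, for the whole second after the job is handed in: Oldest bottle upright in the tray, axis within 45 mm of its centre each way. In the lane, square on the floor (0.1 rad, mid-width +-8 mm): the other two, then the new one, closed up (axes no more than 64.5 mm apart) after being pressed on the stop; pawl shut (below 0.06 rad); all bottles at rest (all of step 1 and x of bottle_2_centre in the frame of lane_ref between 0.025 and 0.048 m and y of bottle_2_centre in the frame of lane_ref between -0.008 and 0.008 m and z of bottle_2_centre in the frame of lane_ref between 0.057 and 0.069 m and angle between the z axis of each of bottle_2_centre, bottle_3_centre, bottle_new_centre and the z axis of lane_ref, either way round below 0.1 rad and x of bottle_3_centre in the frame of lane_ref between 0.085 and 0.112 m and y of bottle_3_centre in the frame of lane_ref between -0.008 and 0.008 m and z of bottle_3_centre in the frame of lane_ref between 0.057 and 0.069 m and x of bottle_new_centre in the frame of lane_ref between 0.143 and 0.176 m and y of bottle_new_centre in the frame of lane_ref between -0.008 and 0.008 m and z of bottle_new_centre in the frame of lane_ref between 0.057 and 0.069 m and distance between bottle_2_centre and bottle_3_centre below 0.0645 m and distance between bottle_3_centre and bottle_new_centre below 0.0645 m and value of joint pawl below 0.06 rad and linear speed of each of bottle_2, bottle_3, bottle_new below 0.02 m/s); the robot touches nothing.
It fails at once if a bottle is tipped over (angle between any of bottle_1_centre, bottle_2_centre, bottle_3_centre, bottle_new_centre's own z axis and vertical above 0.75 rad).
It fails at once if the row is rammed: the new bottle pressed on the next one with more than 45 N (contact force between bottle_new and bottle_3 above 45 N).
It fails at once if the beaker, timer or green box is disturbed (moved more than 25 mm) (distance of any of beaker, timer, coverslips from where it was at the start of the episode above 0.025 m).
It also fails if it takes over 59 s, if anything falls off the work surface, if the arm or the gripper's body presses on something with over 40 N, if the wrist force passes 120 N, or if a joint passes its speed limit or range.

### The arm

A 6-joint arm with a two-finger parallel gripper is mounted at the origin on a cart in front of the work surface, level with it; the furniture and walls round the work are solid. World frame = base frame: x ahead of the robot, y to its left, z up, the work surface at z = 0. Lengths are in m, angles in rad, forces in N, time in s.
With the tool pointing down it reaches from about 0.225 to 0.875 m from the base axis. Payload 3.4 kg.
Tool frame: the origin (TCP) lies at the centre of the arm's flange, where the gripper is bolted on; the fingertips stand manip.tcp_to_tips ahead of it and the grasp point (between the pads) lies 155 mm ahead of it (manip.tcp_to_tips is the distance from the TCP to the fingertips, in m); z points along the fingers, y is the line along which they close (so a half turn about z gives the same grasp; the last joint's range is limited). The gripper opens to 85 mm and grips with 20 to 120 N. Pads are 22 mm wide; open, the fingers measure 114 mm over their backs; the gripper's body (76 mm by 85 mm) begins 54 mm behind the grasp point. The pads swing forward as they close: fully open they stand 13 mm farther back than shut.
Start: joints at [1.052, 0.276, 1.505, -0, 1.361, -0.121], TCP at [0.223, 0.53, 0.405] pointing down, gripper open.
Joint ranges: [-2.89, 2.89], [-0.75, 2.08], [0.22, 2.7], [-1.18, 4.32], [0.11, 2.71], [-2.7, 2.7]. Speed limits (rad/s): [2.57, 2.57, 3.14, 3.14, 3.14, 3.14].

### API

Orientations are given as a unit quaternion [w, x, y, z].
In Python, from rig import sensors, imaging, manip gives the robot as it stands. The module is installed in compiled form; this text tells all that it offers.
- The arm moves only by the tool jog_arm, never from a script. Its argument "plan" is a list of rows, each an object of numbers: "dx", "dy", "dz": the shift along the tool's x, y, z in mm; "ax", "ay", "az": the turn, a rotation vector about the tool's x, y, z in units of 6 degrees (1.0 is 6 degrees); "grip": the closure, from 0 (fully open) to 1 (shut). A call has 1 to 20 rows; each row shifts and turns the commanded pose from where the row before left it, along the tool's axes as they then stand; what a row does not reach is not made up. A row lasts 1/12 s, in which the tool goes at most 41.7 mm and 7.16 degrees, less where a joint would pass 70% of its speed; a pose out of reach is approached as far as the arm can. A call is refused whole if a number of a shift passes 41.7 or a number of a turn 1, either way. A call with a gripper value outside its range is refused whole. The fingers move at their own pace and stop on an object; "grip_force" is the grip in N (left out, the last holds). Time passes only in rows, so rows that do not move let the fingers close. It gives the time, the measured TCP pose, the force, the opening and the grip force at its end, in the units of the state.
- sensors.get_state(): the state, without advancing time (a new reading comes with each control period).
- imaging.get_image(name): name is "scene" or "top"; returns a dict with "image" (480x640x3 uint8, red, green, blue), "K" (3x3 intrinsics, pixels), "extrinsics" (4x4, takes a point from world to camera coordinates). Camera axes: x right, y up, looking along -z (the intrinsics and any distortion apply to the point x, -y, -z); pixel columns grow to the right and rows downward; lengths in m; the calibration is good to about 2 mm. A picture is of the moment at which its call begins. There is no depth.
- manip.sign_off(): hands the job in; it is judged then, once.
The state is a dict: "clock": time; "qpos": joint angles; "qd": joint speeds; "effort": joint torques, N m; "position": TCP position; "ee_rot": TCP orientation; "contact_force": force on the tool from outside, world axes, zero at the start; "moment": the same for the moment, N m; "width": finger opening in m; "gripper_force": force on a finger pad.
Only numpy, scipy, OpenCV 4.12 (cv2) and the standard library are available. Lean on these libraries where they do the work, as an engineer would, in place of code of your own. Each camera call takes 0.05 s, during which the arm holds its last target. There are 200 camera calls.

## Working session

There is one attempt and no reset: what is moved stays moved. The work goes in short steps, Python scripts to look and compute and a tool call to move; the robot and the scene stay as the last step left them, time stands still between calls to the robot, and variables do not carry over. Pictures are saved under pics/ and viewed, at most 10 in all, crops included, and the job is handed in when it is done.

Besides the shell and the picture viewer there is one more tool, called after "Request:" as name([rows], argument=value, ...), one row to a line, values as JSON. jog_arm: Moves the arm, as the interface text tells. Its arguments: {"type":"object","properties":{"plan":{"type":"array"},"grip_force":{"type":"number"}},"required":["plan"]}

```bash
mkdir -p pics
cat > h.py <<'E'
import numpy as np, cv2
from rig import sensors, imaging, manip
def snap(n,f):
    d=imaging.get_image(n); cv2.imwrite('pics/'+f,d['image'][:,:,::-1]); np.savez('pics/'+f[:-4],K=d['K'],E=d['extrinsics'],im=d['image']); return d
def ray(d,u,v):
    K=d['K'];E=d['E'] if 'E' in d else d['extrinsics']
    p=np.linalg.inv(K)@[u,v,1]; c=np.array([p[0],-p[1],-p[2]])
    R=E[:3,:3];return -R.T@E[:3,3], R.T@c
def atz(d,u,v,z):
    o,r=ray(d,u,v); return o+r*(z-o[2])/r[2]
def proj(d,P):
    E=d['E'] if 'E' in d else d['extrinsics']
    c=E[:3,:3]@np.asarray(P)+E[:3,3]; q=d['K']@[c[0],-c[1],-c[2]]; return q[:2]/q[2]
def two(d1,p1,d2,p2):
    A=[];b=[]
    for d,p in((d1,p1),(d2,p2)):
        o,r=ray(d,*p); r=r/np.linalg.norm(r); M=np.eye(3)-np.outer(r,r); A.append(M); b.append(M@o)
    return np.linalg.lstsq(np.vstack(A),np.hstack(b),rcond=None)[0]
E
python3 - <<'E'
from h import *
for n in('scene','top'):
    d=snap(n,n+'0.png'); print(d['K'],d['extrinsics'],[k for k in d])
s=sensors.get_state();print(s, manip.tcp_to_tips)
E
```

```text
[[527.96981748   0.         316.31976829]
 [  0.         527.96981748 244.01412146]
 [  0.           0.           1.        ]] [[ 0.5325472  -0.84606533 -0.02381064 -0.25845853]
 [ 0.51698991  0.3028825   0.80061453 -0.370675  ]
 [-0.67016036 -0.43867488  0.59870647 -1.16328207]
 [ 0.          0.          0.          1.        ]] ['image', 'K', 'extrinsics']
[[555.23151617   0.         328.4194617 ]
 [  0.         555.23151617 233.30488748]
 [  0.           0.           1.        ]] [[-3.02099810e-02 -9.99543063e-01 -1.01059364e-03  8.52404428e-02]
 [ 9.98482595e-01 -3.02244710e-02  4.60324855e-02 -5.53361362e-01]
 [-4.60419963e-02  3.81580352e-04  9.98939432e-01 -1.67085802e+00]
 [ 0.00000000e+00  0.00000000e+00  0.00000000e+00  1.00000000e+00]] ['image', 'K', 'extrinsics']
{'clock': 0.1, 'qpos': array([ 1.05202538e+00,  2.76517073e-01,  1.50596577e+00, -3.84228197e-05,
        1.36072285e+00, -1.21011850e-01]), 'qd': array([ 0.00032675, -0.00069249, -0.00149944, -0.00086562,  0.00040452,
        0.00071779]), 'effort': array([ 1.31264936e-03, -4.17699552e+01, -2.46406013e+01, -1.85211998e-04,
        5.80301028e-03, -4.09855522e-05]), 'position': array([0.22265502, 0.52994345, 0.40395061]), 'ee_rot': array([-2.35788003e-04,  1.97567083e-01,  9.80289037e-01, -7.71511547e-04]), 'contact_force': array([ 0.15979277, -0.19867966,  0.1035972 ]), 'moment': array([-0.00536705, -0.00169618,  0.02675588]), 'gripper_force': 0.0, 'width': 0.08530889575225005} 0.1734
```

View pics/scene0.png

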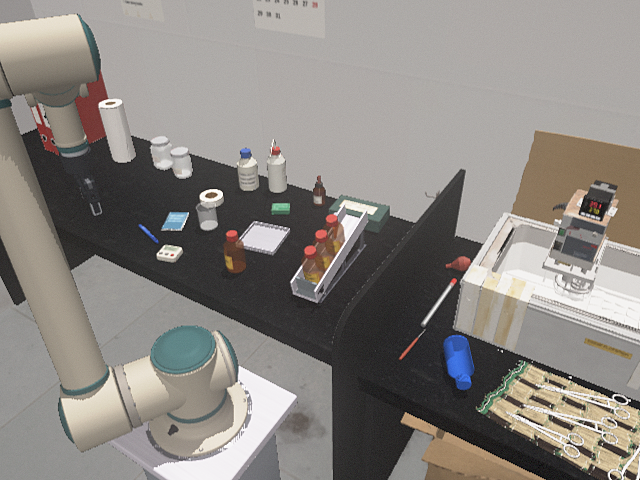

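View pics/top0.png

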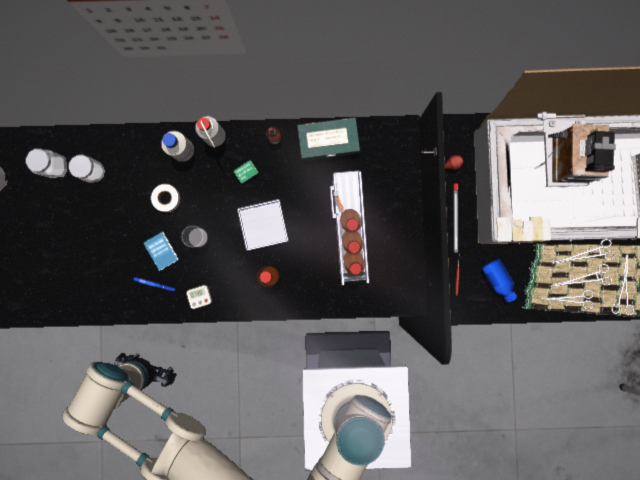

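Scene shows the lane (top px 350,230) with three amber bottles, caps at (355,268), (353,246), (351,224), tray at (263,225), and the beaker, timer and green box to the left. Candidates for the new bottle: the amber bottle with red cap at top (268,276); small brown dropper at (274,135), too small; blue bottle at (498,280), excluded. The one at (268,276) fits. Confirming in enlarged crops.

```bash
python3 - <<'E'
from h import *
a=np.load('pics/top0.npz')['im'][160:300,230:380,::-1]; b=np.load('pics/scene0.npz')['im'][180:310,210:380,::-1]
cv2.imwrite('pics/c1.png',cv2.resize(a,(750,600)[0:1]+(600,) if 0 else None,fx=4,fy=4,interpolation=cv2.INTER_CUBIC))
cv2.imwrite('pics/c2.png',cv2.resize(b,None,fx=4.5,fy=4.5,interpolation=cv2.INTER_CUBIC))
E
ls pics
```

```text
c1.png
c2.png
scene0.npz
scene0.png
top0.npz
top0.png
```

View pics/c1.png

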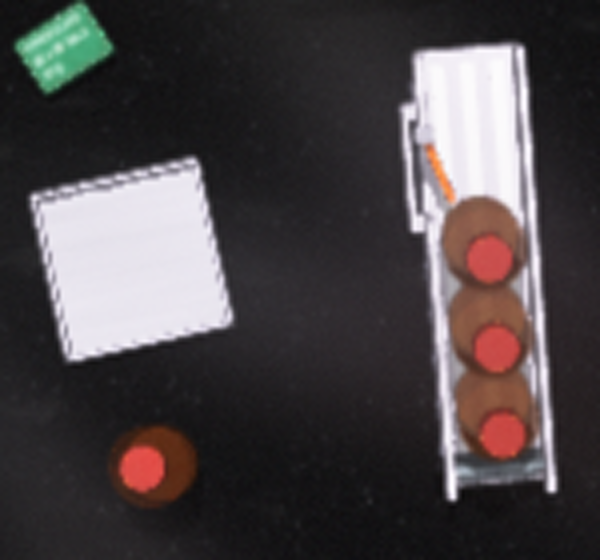

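View pics/c2.png

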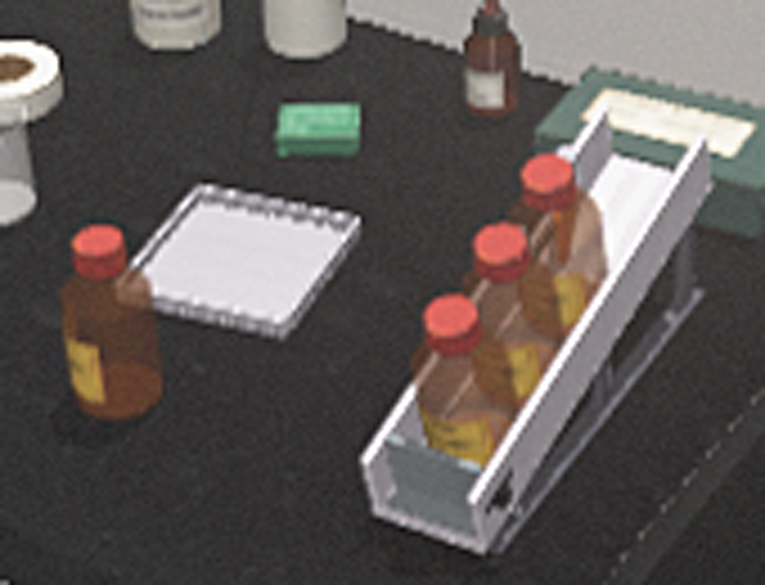

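Crops confirm: new bottle (top ≈ 265,277) is the same type as the row; the pawl tip lies just behind the third bottle. Now the geometry.

Run:
```python
from h import *
T=np.load('pics/top0.npz');S=np.load('pics/scene0.npz')
t=lambda p:(230+(p[0]+.5)/4-.5,160+(p[1]+.5)/4-.5); s=lambda p:(210+(p[0]+.5)/4.5-.5,180+(p[1]+.5)/4.5-.5)
P={}
for n,a,b in [('b1',(503,433),(453,310)),('b2',(497,348),(501,236)),('b3',(491,259),(549,168)),('new',(141,468),(99,239)),
 ('LB',(415,50),(606,110)),('RB',(522,45),(708,145)),('LF',(450,497),(366,462)),('RF',(551,490),(474,497)),
 ('t1',(33,195),(201,186)),('t2',(194,159),(360,219)),('t3',(231,324),(283,335)),('t4',(70,360),(130,302))]:
    X=two(T,t(a),S,s(b)); P[n]=X
    print(n,X.round(4),(proj(T,X)-t(a)).round(1),(proj(S,X)-s(b)).round(1))
d=P['b3']-P['b1'];print('yaw caps',np.arctan2(d[1],d[0]),'slope',np.arctan2(d[2],np.hypot(d[0],d[1])))
for a,b in(('LF','LB'),('RF','RB')):
    d=P[b]-P[a];print(np.linalg.norm(d),np.arctan2(d[1],d[0]),np.arctan2(d[2],np.hypot(d[0],d[1])))
print('tray',np.mean([P['t%d'%i] for i in range(1,5)],0))
```

```text
b1 [ 0.4523 -0.0045  0.158 ] [ 0.5 -0.4] [-0.7  0.1]
b2 [ 0.5106 -0.0015  0.1733] [ 0.5 -0.4] [-0.6  0.1]
b3 [0.5709 0.0013 0.1855] [ 0.5 -0.3] [-0.6  0.1]
new [0.4351 0.2495 0.1274] [ 0.6 -0.5] [-0.7  0. ]
LB [0.7244 0.0483 0.1274] [ 0.3 -0.2] [-0.3  0. ]
RB [ 0.7262 -0.0279  0.1235] [ 0.3 -0.2] [-0.3  0. ]
LF [0.4053 0.0309 0.0616] [ 0.6 -0.5] [-0.9  0.1]
RF [ 0.4083 -0.0431  0.0652] [ 0.7 -0.5] [-0.9  0.1]
t1 [0.6405 0.3396 0.0154] [ 0.4 -0.3] [-0.5  0. ]
t2 [0.6646 0.2163 0.0149] [ 0.6 -0.4] [-0.7  0. ]
t3 [0.5385 0.1929 0.004 ] [ 0.4 -0.3] [-0.5  0. ]
t4 [ 5.174e-01  3.138e-01 -5.000e-04] [ 1.4 -1.2] [-1.8  0. ]
yaw caps 0.04942379549118758 slope 0.2281873666573219
0.32629186813509337 0.05463985843431532 0.2030660381195931
0.32357516171360307 0.047834981687048375 0.18110476764379382
tray [0.59025352 0.26563572 0.00847104]
```

```bash
cat >> h.py <<'E'
from scipy.spatial.transform import Rotation as Ro
PSI=.051;AL=.22
ex=np.array([np.cos(AL)*np.cos(PSI),np.cos(AL)*np.sin(PSI),np.sin(AL)]);ey=np.array([-np.sin(PSI),np.cos(PSI),0]);ez=np.cross(ex,ey)
def tool(z,y):
    z=z/np.linalg.norm(z);x=np.cross(y,z);x/=np.linalg.norm(x);return np.c_[x,np.cross(z,x),z]
RL=tool(-ez,ey)
def Rnow():
    q=sensors.get_state()['ee_rot'];return Ro.from_quat([q[1],q[2],q[3],q[0]]).as_matrix()
def go(p,R,p0=None,R0=None):
    s=sensors.get_state();p0=s['position'] if p0 is None else p0;R0=Rnow() if R0 is None else R0
    rv=Ro.from_matrix(R0.T@R).as_rotvec()/np.radians(6)
    d=np.asarray(p)-p0
    print('from',np.round(p0,4),'to',np.round(p,4));print(' rot units',rv.round(2),'shift mm newframe',(R.T@d*1e3).round(1),'oldframe',(R0.T@d*1e3).round(1))
E
python3 - <<'E'
from h import *
c=np.array([.4523,-.0045,.158]); g=c+.148*ez; a=g+.08*ez
go(a,RL); go(g,RL,a,RL)
E
```

```text
from [0.2227 0.5299 0.404 ] to [ 0.4026 -0.007   0.3805]
 rot units [-0.49 -2.07 -4.27] shift mm newframe [-143.6 -545.5   56.1] oldframe [-373.9 -425.3   24.1]
from [ 0.4026 -0.007   0.3805] to [ 0.42   -0.0061  0.3024]
 rot units [0. 0. 0.] shift mm newframe [ 0.  0. 80.] oldframe [ 0.  0. 80.]
```

Request:
jog_arm([
  {"ax":-0.1,"ay":-0.41,"az":-0.85,"grip":0},
  {"ax":-0.1,"ay":-0.41,"az":-0.85},
  {"ax":-0.1,"ay":-0.41,"az":-0.85},
  {"ax":-0.1,"ay":-0.41,"az":-0.85},
  {"ax":-0.1,"ay":-0.41,"az":-0.85},
  {"dx":-10,"dy":-38,"dz":4},
  {"dx":-10,"dy":-39,"dz":4},
  {"dx":-10,"dy":-39,"dz":4},
  {"dx":-10,"dy":-39,"dz":4},
  {"dx":-10,"dy":-39,"dz":4},
  {"dx":-10,"dy":-39,"dz":4},
  {"dx":-10,"dy":-39,"dz":4},
  {"dx":-10,"dy":-39,"dz":4},
  {"dx":-10,"dy":-39,"dz":4},
  {"dx":-10,"dy":-39,"dz":4},
  {"dx":-10,"dy":-39,"dz":4},
  {"dx":-12,"dy":-39,"dz":4},
  {"dx":-12,"dy":-39,"dz":4},
  {"dx":-10,"dy":-39,"dz":4},
  {},
])

```text
$.plan[0]: bad value
```

Run:
```python
from h import *
c=np.array([.4523,-.0045,.158]); g=c+.148*ez
go(g,RL)
d=snap('scene','s1.png'); b=d['image'][100:300,230:430,::-1]
cv2.imwrite('pics/c3.png',cv2.resize(b,None,fx=3,fy=3,interpolation=cv2.INTER_CUBIC))
```

```text
from [0.2227 0.5299 0.404 ] to [ 0.42   -0.0061  0.3024]
 rot units [-0.49 -2.07 -4.27] shift mm newframe [-143.6 -545.5  136.1] oldframe [-389.6 -417.6  102.1]
```

View pics/c3.png

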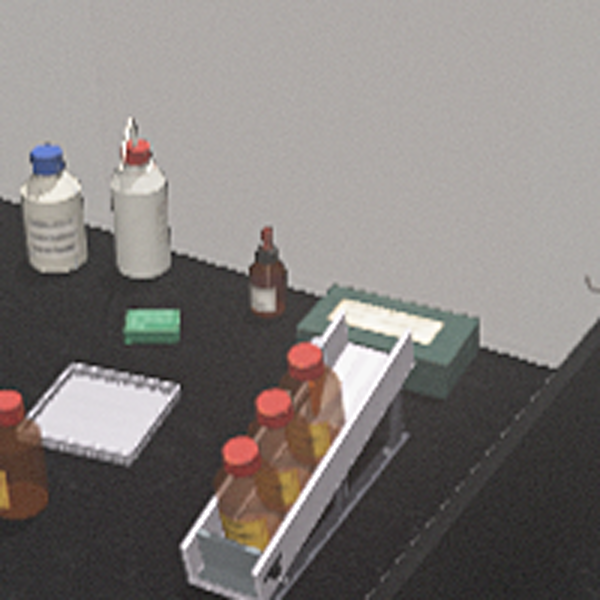

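The plan was refused (rows probably need every field); the arm has not moved. Sending full rows.

Request:
jog_arm([
  {"dx":0,"dy":0,"dz":0,"ax":-0.1,"ay":-0.41,"az":-0.85,"grip":0},
  {"dx":0,"dy":0,"dz":0,"ax":-0.1,"ay":-0.41,"az":-0.85,"grip":0},
  {"dx":0,"dy":0,"dz":0,"ax":-0.1,"ay":-0.41,"az":-0.85,"grip":0},
  {"dx":0,"dy":0,"dz":0,"ax":-0.1,"ay":-0.41,"az":-0.85,"grip":0},
  {"dx":0,"dy":0,"dz":0,"ax":-0.1,"ay":-0.41,"az":-0.85,"grip":0},
  {"dx":-10,"dy":-39,"dz":4,"ax":0,"ay":0,"az":0,"grip":0},
  {"dx":-10,"dy":-39,"dz":4,"ax":0,"ay":0,"az":0,"grip":0},
  {"dx":-10,"dy":-39,"dz":4,"ax":0,"ay":0,"az":0,"grip":0},
  {"dx":-10,"dy":-39,"dz":4,"ax":0,"ay":0,"az":0,"grip":0},
  {"dx":-10,"dy":-39,"dz":4,"ax":0,"ay":0,"az":0,"grip":0},
  {"dx":-10,"dy":-39,"dz":4,"ax":0,"ay":0,"az":0,"grip":0},
  {"dx":-10,"dy":-39,"dz":4,"ax":0,"ay":0,"az":0,"grip":0},
  {"dx":-10,"dy":-39,"dz":4,"ax":0,"ay":0,"az":0,"grip":0},
  {"dx":-10,"dy":-39,"dz":4,"ax":0,"ay":0,"az":0,"grip":0},
  {"dx":-10,"dy":-39,"dz":4,"ax":0,"ay":0,"az":0,"grip":0},
  {"dx":-10,"dy":-39,"dz":4,"ax":0,"ay":0,"az":0,"grip":0},
  {"dx":-12,"dy":-39,"dz":4,"ax":0,"ay":0,"az":0,"grip":0},
  {"dx":-12,"dy":-39,"dz":4,"ax":0,"ay":0,"az":0,"grip":0},
  {"dx":-10,"dy":-39,"dz":4,"ax":0,"ay":0,"az":0,"grip":0},
  {"dx":0,"dy":0,"dz":0,"ax":0,"ay":0,"az":0,"grip":0},
])

```text
clock: 1.82
position: [0.4046, -0.0141, 0.3796]
ee_rot: [0.111, -0.02, 0.994, 0.002]
contact_force: [-0.1, -0.1, 0.0]
width: 0.0852
gripper_force: 0.0
```

Run:
```python
from h import *
c=np.array([.4523,-.0045,.158]); g=c+.148*ez
go(g,RL)
d=snap('scene','s2.png'); b=d['image'][100:300,230:430,::-1]
e=snap('top','t2.png')['image'][190:290,300:400,::-1]
f=lambda b,k:cv2.resize(b,None,fx=k,fy=k,interpolation=cv2.INTER_CUBIC)
cv2.imwrite('pics/c4.png',np.hstack([f(b,2),f(e,4)]))
```

```text
from [ 0.4046 -0.0141  0.3796] to [ 0.42   -0.0061  0.3024]
 rot units [-0.03  0.01 -0.1 ] shift mm newframe [ 1.4  7.1 78.8] oldframe [ 1.6  7.4 78.8]
```

View pics/c4.png

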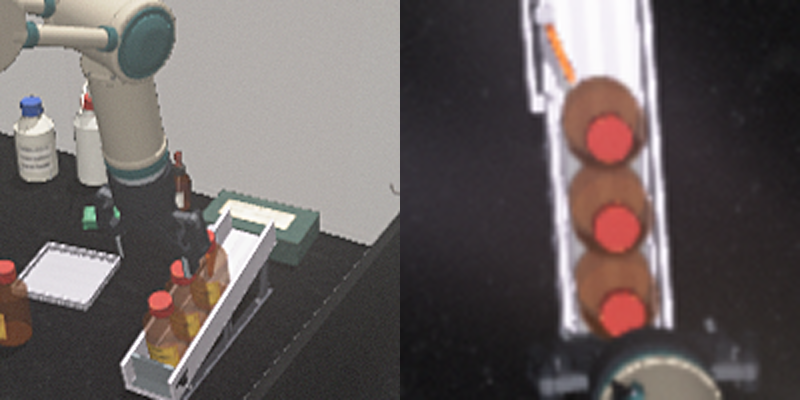

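The gripper is above b1 (scene left panel, caps at (160,302)), fingers astride the lane. Descend and grip the cap.

Request:
jog_arm([
  {"dx":1.5,"dy":7,"dz":10,"ax":0,"ay":0,"az":-0.1,"grip":0},
  {"dx":0,"dy":0,"dz":20,"ax":0,"ay":0,"az":0,"grip":0},
  {"dx":0,"dy":0,"dz":20,"ax":0,"ay":0,"az":0,"grip":0},
  {"dx":0,"dy":0,"dz":15,"ax":0,"ay":0,"az":0,"grip":0},
  {"dx":0,"dy":0,"dz":9,"ax":0,"ay":0,"az":0,"grip":0},
  {"dx":0,"dy":0,"dz":5,"ax":0,"ay":0,"az":0,"grip":0},
  {"dx":0,"dy":0,"dz":0,"ax":0,"ay":0,"az":0,"grip":0},
  {"dx":0,"dy":0,"dz":0,"ax":0,"ay":0,"az":0,"grip":1},
  {"dx":0,"dy":0,"dz":0,"ax":0,"ay":0,"az":0,"grip":1},
  {"dx":0,"dy":0,"dz":0,"ax":0,"ay":0,"az":0,"grip":1},
  {"dx":0,"dy":0,"dz":0,"ax":0,"ay":0,"az":0,"grip":1},
  {"dx":0,"dy":0,"dz":0,"ax":0,"ay":0,"az":0,"grip":1},
  {"dx":0,"dy":0,"dz":0,"ax":0,"ay":0,"az":0,"grip":1},
  {"dx":0,"dy":0,"dz":0,"ax":0,"ay":0,"az":0,"grip":1},
], grip_force=60)

```text
clock: 3.08
position: [0.4181, 0.0, 0.3034]
ee_rot: [0.111, -0.03, 0.993, 0.003]
contact_force: [-2.3, -1.9, 5.0]
width: 0.0344
gripper_force: 54.4
```

Request:
jog_arm([
  {"dx":0,"dy":0,"dz":-5,"ax":0,"ay":0,"az":0,"grip":1},
  {"dx":0,"dy":0,"dz":-10,"ax":0,"ay":0,"az":0,"grip":1},
  {"dx":0,"dy":0,"dz":-20,"ax":0,"ay":0,"az":0,"grip":1},
  {"dx":0,"dy":0,"dz":-25,"ax":0,"ay":0,"az":0,"grip":1},
  {"dx":0,"dy":0,"dz":-25,"ax":0,"ay":0,"az":0,"grip":1},
  {"dx":0,"dy":0,"dz":-20,"ax":0,"ay":0,"az":0,"grip":1},
  {"dx":0,"dy":0,"dz":-10,"ax":0,"ay":0,"az":0,"grip":1},
  {"dx":0,"dy":0,"dz":0,"ax":0,"ay":0,"az":0,"grip":1},
  {"dx":0,"dy":0,"dz":0,"ax":0,"ay":0,"az":0,"grip":1},
])

```text
clock: 3.83
position: [0.3922, -0.0011, 0.4143]
ee_rot: [0.109, -0.029, 0.994, 0.004]
contact_force: [-0.3, -0.2, -2.8]
width: 0.0342
gripper_force: 53.8
```

Run:
```python
from h import *
f=lambda b,k:cv2.resize(b,None,fx=k,fy=k,interpolation=cv2.INTER_CUBIC)
d=snap('scene','s3.png'); b=d['image'][100:300,220:420,::-1]
e=snap('top','t3.png')['image'][190:290,300:400,::-1]
cv2.imwrite('pics/c5.png',np.hstack([f(b,2),f(e,4)]))
s=sensors.get_state();print(s['contact_force'],s['width'],s['gripper_force'],s['moment'])
Rt=tool(np.array([0,0,-1.]),np.array([-.2,1,0.]))  # vertical
go([.590,.266,.42],Rt)
# keep the lane yaw but vertical
go([.590,.266,.42],tool(np.array([0,0,-1.]),ey))
```

```text
[ 0.47991056  0.4992926  -2.44832189] 0.03437440257100688 53.78586229264329 [ 0.00200849  0.21566349 -0.01863681]
from [ 0.3921 -0.0011  0.4131] to [0.59  0.266 0.42 ]
 rot units [-0.12  2.07 -1.31] shift mm newframe [-246.4  223.1   -6.9] oldframe [-209.8  254.8   39.7]
from [ 0.3921 -0.0011  0.4131] to [0.59  0.266 0.42 ]
 rot units [0.03 2.07 0.08] shift mm newframe [-211.3  256.6   -6.9] oldframe [-209.8  254.8   39.7]
```

View pics/c5.png

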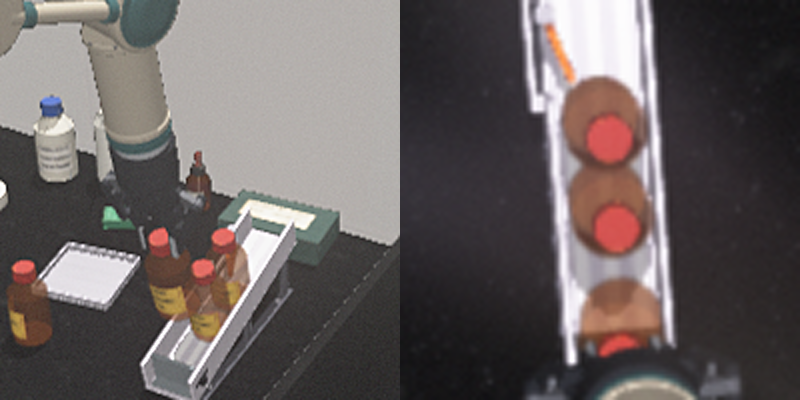

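b1 is held by its cap (left panel ~(165,275)); b2, b3 undisturbed. Carry to above the tray, turning vertical.

Request:
jog_arm([
  {"dx":0,"dy":0,"dz":-10,"ax":0,"ay":0.4,"az":0,"grip":1},
  {"dx":0,"dy":0,"dz":0,"ax":0,"ay":0.7,"az":0,"grip":1},
  {"dx":0,"dy":10,"dz":0,"ax":0,"ay":0.6,"az":0,"grip":1},
  {"dx":-10,"dy":20,"dz":0,"ax":0,"ay":0.37,"az":0,"grip":1},
  {"dx":-20,"dy":26,"dz":0,"ax":0,"ay":0,"az":0,"grip":1},
  {"dx":-23,"dy":26,"dz":0,"ax":0,"ay":0,"az":0,"grip":1},
  {"dx":-23,"dy":26,"dz":0,"ax":0,"ay":0,"az":0,"grip":1},
  {"dx":-23,"dy":26,"dz":0,"ax":0,"ay":0,"az":0,"grip":1},
  {"dx":-23,"dy":26,"dz":0,"ax":0,"ay":0,"az":0,"grip":1},
  {"dx":-23,"dy":26,"dz":0,"ax":0,"ay":0,"az":0,"grip":1},
  {"dx":-23,"dy":26,"dz":0,"ax":0,"ay":0,"az":0,"grip":1},
  {"dx":-23,"dy":26,"dz":0,"ax":0,"ay":0,"az":0,"grip":1},
  {"dx":-16,"dy":16,"dz":0,"ax":0,"ay":0,"az":0,"grip":1},
  {"dx":-7,"dy":8,"dz":0,"ax":0,"ay":0,"az":0,"grip":1},
  {"dx":0,"dy":0,"dz":0,"ax":0,"ay":0,"az":0,"grip":1},
  {"dx":0,"dy":0,"dz":0,"ax":0,"ay":0,"az":0,"grip":1},
  {"dx":0,"dy":0,"dz":0,"ax":0,"ay":0,"az":0,"grip":1},
])

```text
clock: 5.35
position: [0.5877, 0.272, 0.4246]
ee_rot: [-0.0, -0.03, 1.0, -0.0]
contact_force: [-0.4, -0.1, -2.9]
width: 0.0344
gripper_force: 53.7
```

Run:
```python
from h import *
f=lambda b,k:cv2.resize(b,None,fx=k,fy=k,interpolation=cv2.INTER_CUBIC)
d=snap('scene','s4.png'); b=d['image'][130:280,170:320,::-1]
cv2.imwrite('pics/c6.png',f(b,4))
go([.590,.266,.279],tool(np.array([0,0,-1.]),ey))
s=sensors.get_state();print(s['contact_force'],s['width'],s['moment'])
```

```text
from [0.5877 0.2718 0.4251] to [0.59  0.266 0.279]
 rot units [0.   0.01 0.07] shift mm newframe [ -2.   -6.  146.1] oldframe [ -1.8  -6.  146.1]
[-0.2793399  -0.20702676 -2.34221115] 0.0343939477671668 [-0.01571234 -0.02595478  0.00712488]
```

View pics/c6.png

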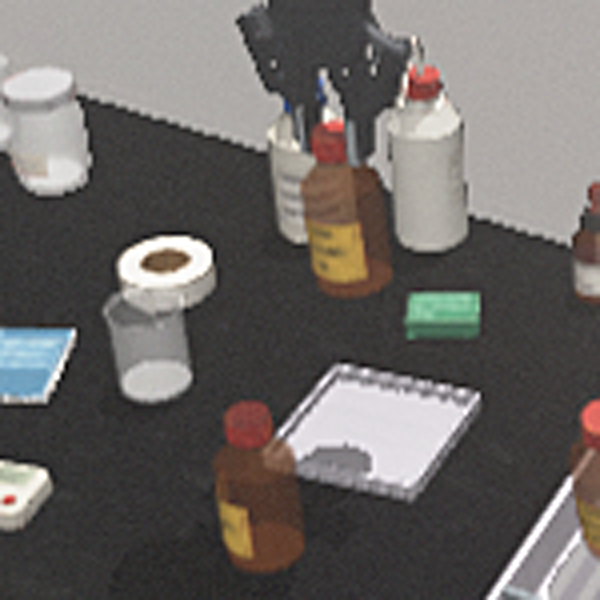

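The bottle hangs nearly vertical over the tray (crop (340,210)), clear of everything. Lowering.

Request:
jog_arm([
  {"dx":-1,"dy":-3,"dz":15,"ax":0,"ay":0,"az":0,"grip":1},
  {"dx":-1,"dy":-3,"dz":25,"ax":0,"ay":0,"az":0,"grip":1},
  {"dx":0,"dy":0,"dz":30,"ax":0,"ay":0,"az":0,"grip":1},
  {"dx":0,"dy":0,"dz":30,"ax":0,"ay":0,"az":0,"grip":1},
  {"dx":0,"dy":0,"dz":20,"ax":0,"ay":0,"az":0,"grip":1},
  {"dx":0,"dy":0,"dz":10,"ax":0,"ay":0,"az":0,"grip":1},
  {"dx":0,"dy":0,"dz":5,"ax":0,"ay":0,"az":0,"grip":1},
  {"dx":0,"dy":0,"dz":3,"ax":0,"ay":0,"az":0,"grip":1},
  {"dx":0,"dy":0,"dz":2,"ax":0,"ay":0,"az":0,"grip":1},
  {"dx":0,"dy":0,"dz":0,"ax":0,"ay":0,"az":0,"grip":1},
  {"dx":0,"dy":0,"dz":0,"ax":0,"ay":0,"az":0,"grip":1},
])

```text
clock: 6.32
position: [0.5916, 0.2674, 0.2867]
ee_rot: [0.002, -0.03, 1.0, 0.001]
contact_force: [-0.4, -0.7, -2.3]
width: 0.0342
gripper_force: 53.7
```

Request:
jog_arm([
  {"dx":0,"dy":0,"dz":3,"ax":0,"ay":0,"az":0,"grip":1},
  {"dx":0,"dy":0,"dz":2,"ax":0,"ay":0,"az":0,"grip":1},
  {"dx":0,"dy":0,"dz":1,"ax":0,"ay":0,"az":0,"grip":1},
  {"dx":0,"dy":0,"dz":0,"ax":0,"ay":0,"az":0,"grip":1},
])

```text
clock: 6.65
position: [0.5922, 0.2674, 0.2824]
ee_rot: [0.004, -0.03, 1.0, 0.001]
contact_force: [0.1, -1.0, 7.9]
width: 0.0341
gripper_force: 56.8
```

Request:
jog_arm([
  {"dx":0,"dy":0,"dz":0,"ax":0,"ay":0,"az":0,"grip":0.5},
  {"dx":0,"dy":0,"dz":0,"ax":0,"ay":0,"az":0,"grip":0.3},
  {"dx":0,"dy":0,"dz":0,"ax":0,"ay":0,"az":0,"grip":0},
  {"dx":0,"dy":0,"dz":0,"ax":0,"ay":0,"az":0,"grip":0},
  {"dx":0,"dy":0,"dz":0,"ax":0,"ay":0,"az":0,"grip":0},
  {"dx":0,"dy":0,"dz":-10,"ax":0,"ay":0,"az":0,"grip":0},
  {"dx":0,"dy":0,"dz":-25,"ax":0,"ay":0,"az":0,"grip":0},
  {"dx":0,"dy":0,"dz":-35,"ax":0,"ay":0,"az":0,"grip":0},
  {"dx":0,"dy":0,"dz":-35,"ax":0,"ay":0,"az":0,"grip":0},
  {"dx":0,"dy":0,"dz":-25,"ax":0,"ay":0,"az":0,"grip":0},
  {"dx":15,"dy":0,"dz":0,"ax":0,"ay":0,"az":0,"grip":0},
  {"dx":30,"dy":-5,"dz":0,"ax":0,"ay":0,"az":0,"grip":0},
  {"dx":35,"dy":-5,"dz":0,"ax":0,"ay":0,"az":0,"grip":0},
  {"dx":35,"dy":-5,"dz":0,"ax":0,"ay":0,"az":0,"grip":0},
  {"dx":25,"dy":-5,"dz":0,"ax":0,"ay":0,"az":0,"grip":0},
  {"dx":15,"dy":-5,"dz":0,"ax":0,"ay":0,"az":0,"grip":0},
  {"dx":0,"dy":0,"dz":0,"ax":0,"ay":0,"az":0,"grip":0},
  {"dx":0,"dy":0,"dz":0,"ax":0,"ay":0,"az":0,"grip":0},
])

```text
clock: 8.15
position: [0.4372, 0.2329, 0.41]
ee_rot: [0.002, -0.03, 1.0, 0.001]
contact_force: [-0.1, -0.1, 0.5]
width: 0.0855
gripper_force: 0.0
```

Run:
```python
from h import *
S0=np.load('pics/scene0.npz')['im']
f=lambda b,k:cv2.resize(b,None,fx=k,fy=k,interpolation=cv2.INTER_CUBIC)
d=snap('scene','s5.png'); b=d['image'][130:330,190:390,::-1]
e=snap('top','t5.png')['image'][190:290,230:330,::-1]
cv2.imwrite('pics/c7.png',np.hstack([f(b,2),f(e,4)]))
go([.4351,.2495,.231],tool(np.array([0,0,-1.]),ey))
# red cap centroids in the scene pic
hsv=cv2.cvtColor(d['image'],cv2.COLOR_RGB2HSV);m=((hsv[...,0]<6)|(hsv[...,0]>174))&(hsv[...,1]>140)&(hsv[...,2]>110)
n,l,st,c=cv2.connectedComponentsWithStats(m.astype(np.uint8));print([(c[i].round(1),st[i,4]) for i in range(1,n) if st[i,4]>25])
for q in([.4351,.2495,.116],[.5922,.2674,.120]):print(proj(d,q))
```

```text
from [0.4386 0.2332 0.4095] to [0.4351 0.2495 0.231 ]
 rot units [0.02 0.04 0.08] shift mm newframe [  2.7  16.4 178.5] oldframe [  3.4  16.1 178.5]
[(array([ 82.5, 101.6]), np.int32(296)), (array([593.5, 204.1]), np.int32(32)), (array([261.2, 207.1]), np.int32(80)), (array([231.9, 235.6]), np.int32(101)), (array([320.6, 235. ]), np.int32(78)), (array([408.3, 348.8]), np.int32(49))]
[231.34178106 235.99400049]
[259.70231443 207.00414818]
```

View pics/c7.png

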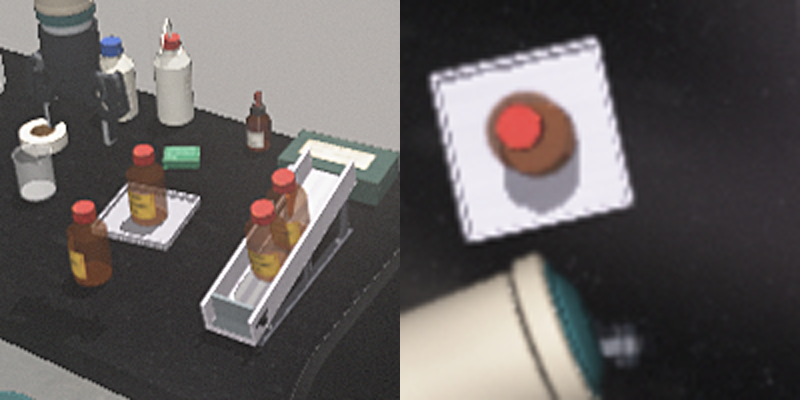

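b1 stands upright in the tray (right panel (530,130), mid-tray). Next: the new bottle, body grasp.

Request:
jog_arm([
  {"dx":3,"dy":16,"dz":10,"ax":0,"ay":0,"az":0.05,"grip":0},
  {"dx":0,"dy":0,"dz":25,"ax":0,"ay":0,"az":0,"grip":0},
  {"dx":0,"dy":0,"dz":30,"ax":0,"ay":0,"az":0,"grip":0},
  {"dx":0,"dy":0,"dz":20,"ax":0,"ay":0,"az":0,"grip":0},
  {"dx":0,"dy":0,"dz":10,"ax":0,"ay":0,"az":0,"grip":0},
  {"dx":0,"dy":0,"dz":0,"ax":0,"ay":0,"az":0,"grip":0},
  {"dx":0,"dy":0,"dz":0,"ax":0,"ay":0,"az":0,"grip":0},
])

```text
clock: 8.83
position: [0.435, 0.2491, 0.3139]
ee_rot: [0.001, -0.027, 1.0, 0.001]
contact_force: [0.6, 0.3, 1.1]
width: 0.0854
gripper_force: 0.0
```

Run:
```python
from h import *
go([.4351,.2495,.231],tool(np.array([0,0,-1.]),ey))
```

```text
from [0.435  0.2491 0.3139] to [0.4351 0.2495 0.231 ]
 rot units [0.01 0.02 0.03] shift mm newframe [-0.1  0.3 82.9] oldframe [ 0.   0.2 82.9]
```

Request:
jog_arm([
  {"dx":0,"dy":0,"dz":15,"ax":0,"ay":0,"az":0,"grip":0},
  {"dx":0,"dy":0,"dz":25,"ax":0,"ay":0,"az":0,"grip":0},
  {"dx":0,"dy":0,"dz":20,"ax":0,"ay":0,"az":0,"grip":0},
  {"dx":0,"dy":0,"dz":12,"ax":0,"ay":0,"az":0,"grip":0},
  {"dx":0,"dy":0,"dz":6,"ax":0,"ay":0,"az":0,"grip":0},
  {"dx":0,"dy":0,"dz":3,"ax":0,"ay":0,"az":0,"grip":0},
  {"dx":0,"dy":0,"dz":0,"ax":0,"ay":0,"az":0,"grip":0},
  {"dx":0,"dy":0,"dz":0,"ax":0,"ay":0,"az":0,"grip":0},
  {"dx":0,"dy":0,"dz":0,"ax":0,"ay":0,"az":0,"grip":1},
  {"dx":0,"dy":0,"dz":0,"ax":0,"ay":0,"az":0,"grip":1},
  {"dx":0,"dy":0,"dz":0,"ax":0,"ay":0,"az":0,"grip":1},
  {"dx":0,"dy":0,"dz":0,"ax":0,"ay":0,"az":0,"grip":1},
  {"dx":0,"dy":0,"dz":0,"ax":0,"ay":0,"az":0,"grip":1},
], grip_force=100)

```text
clock: 9.92
position: [0.4347, 0.2491, 0.2344]
ee_rot: [0.003, -0.027, 1.0, 0.001]
contact_force: [-1.4, -1.1, 7.4]
width: 0.0565
gripper_force: 106.7
```

Width 56.5 mm is under 60, so the pads may sit partly on the shoulder; regrip ~5 mm lower.

Request:
jog_arm([
  {"dx":0,"dy":0,"dz":0,"ax":0,"ay":0,"az":0,"grip":0},
  {"dx":0,"dy":0,"dz":0,"ax":0,"ay":0,"az":0,"grip":0},
  {"dx":0,"dy":0,"dz":0,"ax":0,"ay":0,"az":0,"grip":0},
  {"dx":0,"dy":0,"dz":2,"ax":0,"ay":0,"az":0,"grip":0},
  {"dx":0,"dy":0,"dz":2,"ax":0,"ay":0,"az":0,"grip":0},
  {"dx":0,"dy":0,"dz":0,"ax":0,"ay":0,"az":0,"grip":0},
  {"dx":0,"dy":0,"dz":0,"ax":0,"ay":0,"az":0,"grip":0},
])

```text
clock: 10.5
position: [0.434, 0.2489, 0.2285]
ee_rot: [0.001, -0.027, 1.0, 0.001]
contact_force: [0.2, 0.3, 0.7]
width: 0.0855
gripper_force: 0.0
```

Request:
jog_arm([
  {"dx":0,"dy":0,"dz":0,"ax":0,"ay":0,"az":0,"grip":1},
  {"dx":0,"dy":0,"dz":0,"ax":0,"ay":0,"az":0,"grip":1},
  {"dx":0,"dy":0,"dz":0,"ax":0,"ay":0,"az":0,"grip":1},
  {"dx":0,"dy":0,"dz":0,"ax":0,"ay":0,"az":0,"grip":1},
  {"dx":0,"dy":0,"dz":0,"ax":0,"ay":0,"az":0,"grip":1},
  {"dx":0,"dy":0,"dz":0,"ax":0,"ay":0,"az":0,"grip":1},
], grip_force=80)

```text
clock: 11.0
position: [0.4345, 0.2491, 0.2294]
ee_rot: [0.002, -0.027, 1.0, 0.001]
contact_force: [0.0, -0.3, 5.7]
width: 0.0572
gripper_force: 85.9
```

Run:
```python
from h import *
T=np.load('pics/top0.npz');S=np.load('pics/scene0.npz')
L=lambda r,x,y,z:np.array(r)+x*ex+y*ey+z*ez
for rz in(.02,.026):
  r=[.4375,-.0045,rz]
  print(rz)
  for n,a in(('tip top',(.203,.0165,.044)),('pivot top',(.250,.0335,.044)),('LB',(.305,.0395,.046)),('RB',(.305,-.0395,.046)),('LF',(0,.0395,.046)),('RF',(0,-.0395,.046)),('LBf',(.305,.0335,0)),('RBf',(.305,-.0335,0))):
    p=L(r,*a);t=proj(T,p);s=proj(S,p);print(n,((t-[230,160])*4).round(),((s-[210,180])*4.5).round())
r=np.array([.4375,-.0045,.025]); g=L(r,.268,0,.2294)
print(g); go(g+.08*ez,RL);
```

```text
0.02
tip top [456. 189.] [562. 218.]
pivot top [427. 125.] [571. 163.]
LB [413.  49.] [600. 104.]
RB [524.  40.] [707. 133.]
LF [445. 466.] [374. 435.]
RF [553. 457.] [489. 476.]
LBf [420.  44.] [614. 155.]
RBf [511.  37.] [703. 180.]
0.026
tip top [456. 188.] [562. 211.]
pivot top [427. 124.] [571. 155.]
LB [413.  48.] [600.  96.]
RB [525.  39.] [708. 126.]
LF [446. 466.] [374. 428.]
RF [554. 458.] [489. 468.]
LBf [420.  43.] [614. 147.]
RBf [512.  36.] [704. 173.]
[0.64870367 0.00628074 0.30735641]
from [0.4345 0.2491 0.2294] to [0.6313 0.0054 0.3854]
 rot units [ 0.02 -2.06  0.03] shift mm newframe [-213.7 -253.4 -112.1] oldframe [-183.8 -253.8 -155.7]
```

Request:
jog_arm([
  {"dx":0,"dy":0,"dz":-5,"ax":0,"ay":0,"az":0,"grip":1},
  {"dx":0,"dy":0,"dz":-15,"ax":0,"ay":0,"az":0,"grip":1},
  {"dx":0,"dy":0,"dz":-30,"ax":0,"ay":0,"az":0,"grip":1},
  {"dx":0,"dy":0,"dz":-35,"ax":0,"ay":0,"az":0,"grip":1},
  {"dx":0,"dy":0,"dz":-35,"ax":0,"ay":0,"az":0,"grip":1},
  {"dx":0,"dy":0,"dz":-30,"ax":0,"ay":-0.4,"az":0,"grip":1},
  {"dx":0,"dy":0,"dz":-15,"ax":0,"ay":-0.6,"az":0,"grip":1},
  {"dx":0,"dy":0,"dz":0,"ax":0,"ay":-0.6,"az":0,"grip":1},
  {"dx":0,"dy":0,"dz":0,"ax":0,"ay":-0.46,"az":0,"grip":1},
  {"dx":0,"dy":0,"dz":0,"ax":0,"ay":0,"az":0,"grip":1},
  {"dx":0,"dy":0,"dz":0,"ax":0,"ay":0,"az":0,"grip":1},
])

```text
clock: 11.92
position: [0.4321, 0.2485, 0.3932]
ee_rot: [0.107, -0.027, 0.994, 0.003]
contact_force: [-0.5, 0.4, -2.2]
width: 0.0568
gripper_force: 85.7
```

Run:
```python
from h import *
r=np.array([.432,-.0048,.0255]); g=r+.268*ex+.2294*ez
go(g+.08*ez,RL); go(g,RL)
s=sensors.get_state();print(s['contact_force'],s['moment'],s['width'])
```

```text
from [0.4321 0.2485 0.3932] to [0.6258 0.0051 0.3859]
 rot units [ 0.01 -0.05  0.03] shift mm newframe [-175.  -252.9   46.6] oldframe [-174.4 -253.6   45.4]
from [0.4321 0.2485 0.3932] to [0.6432 0.006  0.3079]
 rot units [ 0.01 -0.05  0.03] shift mm newframe [-175.  -252.9  126.6] oldframe [-174.8 -253.7  125.4]
[-0.47373926  0.44341764 -2.21412408] [-0.00254973  0.17323858 -0.02018624] 0.05683472897890021
```

Request:
jog_arm([
  {"dx":-9,"dy":-10,"dz":0,"ax":0,"ay":-0.05,"az":0,"grip":1},
  {"dx":-20,"dy":-23,"dz":0,"ax":0,"ay":0,"az":0,"grip":1},
  {"dx":-22,"dy":-30,"dz":4,"ax":0,"ay":0,"az":0,"grip":1},
  {"dx":-22,"dy":-30,"dz":5,"ax":0,"ay":0,"az":0,"grip":1},
  {"dx":-22,"dy":-30,"dz":5,"ax":0,"ay":0,"az":0,"grip":1},
  {"dx":-22,"dy":-30,"dz":5,"ax":0,"ay":0,"az":0,"grip":1},
  {"dx":-22,"dy":-30,"dz":5,"ax":0,"ay":0,"az":0,"grip":1},
  {"dx":-18,"dy":-30,"dz":5,"ax":0,"ay":0,"az":0,"grip":1},
  {"dx":-12,"dy":-23,"dz":5,"ax":0,"ay":0,"az":0,"grip":1},
  {"dx":-6,"dy":-13,"dz":5,"ax":0,"ay":0,"az":0,"grip":1},
  {"dx":0,"dy":-4,"dz":5,"ax":0,"ay":0,"az":0,"grip":1},
  {"dx":0,"dy":0,"dz":0,"ax":0,"ay":0,"az":0,"grip":1},
  {"dx":0,"dy":0,"dz":0,"ax":0,"ay":0,"az":0,"grip":1},
])

```text
clock: 13.0
position: [0.626, 0.0068, 0.3881]
ee_rot: [0.11, -0.027, 0.994, 0.005]
contact_force: [0.4, 1.2, -1.9]
width: 0.0569
gripper_force: 85.8
```

Run:
```python
from h import *
r=np.array([.432,-.0048,.0255]); g=r+.268*ex+.2294*ez
go(g,RL)
s=sensors.get_state();print(s['contact_force'],s['moment'],s['width'])
f=lambda b,k:cv2.resize(b,None,fx=k,fy=k,interpolation=cv2.INTER_CUBIC)
d=snap('scene','s6.png'); b=d['image'][110:310,250:390,::-1]
e=snap('top','t6.png')['image'][130:290,290:390,::-1]
cv2.imwrite('pics/c8.png',np.hstack([f(b,3),f(e,3.75)[:600]]))
```

```text
from [0.626  0.0068 0.3881] to [0.6432 0.006  0.3079]
 rot units [ 0.04 -0.    0.03] shift mm newframe [ 0.8 -1.7 82.1] oldframe [ 0.8 -2.  82.1]
[ 0.3896637   1.16539385 -1.94860461] [0.0136584  0.19952833 0.04482613] 0.05687883873148417
```

View pics/c8.png

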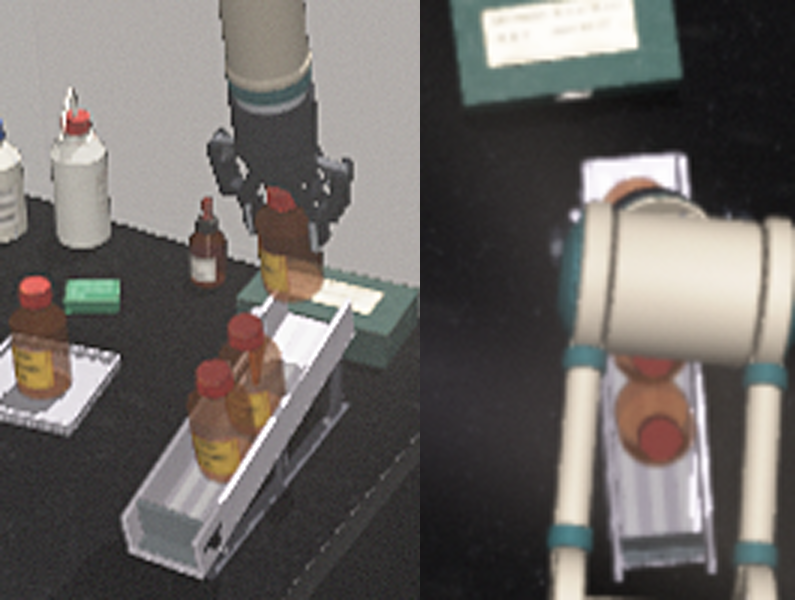

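Tenth and last view: the new bottle hangs square above the lane's high end (left panel (290,250)), clear of b3. Lowering.

Request:
jog_arm([
  {"dx":0,"dy":-2,"dz":10,"ax":0,"ay":0,"az":0,"grip":1},
  {"dx":0,"dy":0,"dz":15,"ax":0,"ay":0,"az":0,"grip":1},
  {"dx":0,"dy":0,"dz":15,"ax":0,"ay":0,"az":0,"grip":1},
  {"dx":0,"dy":0,"dz":12,"ax":0,"ay":0,"az":0,"grip":1},
  {"dx":0,"dy":0,"dz":8,"ax":0,"ay":0,"az":0,"grip":1},
  {"dx":0,"dy":0,"dz":4,"ax":0,"ay":0,"az":0,"grip":1},
  {"dx":0,"dy":0,"dz":0,"ax":0,"ay":0,"az":0,"grip":1},
  {"dx":0,"dy":0,"dz":0,"ax":0,"ay":0,"az":0,"grip":1},
])

```text
clock: 13.77
position: [0.6414, 0.0049, 0.3272]
ee_rot: [0.112, -0.027, 0.993, 0.004]
contact_force: [0.5, -0.9, -1.3]
width: 0.0573
gripper_force: 85.8
```

Request:
jog_arm([
  {"dx":0,"dy":0,"dz":5,"ax":0,"ay":0,"az":0,"grip":1},
  {"dx":0,"dy":0,"dz":4,"ax":0,"ay":0,"az":0,"grip":1},
  {"dx":0,"dy":0,"dz":2,"ax":0,"ay":0,"az":0,"grip":1},
  {"dx":0,"dy":0,"dz":2,"ax":0,"ay":0,"az":0,"grip":1},
  {"dx":0,"dy":0,"dz":0,"ax":0,"ay":0,"az":0,"grip":1},
])

```text
clock: 14.18
position: [0.6441, 0.0049, 0.3138]
ee_rot: [0.111, -0.027, 0.993, 0.004]
contact_force: [-0.6, -0.8, -2.4]
width: 0.0572
gripper_force: 85.8
```

Request:
jog_arm([
  {"dx":0,"dy":0,"dz":2,"ax":0,"ay":0,"az":0,"grip":1},
  {"dx":0,"dy":0,"dz":2,"ax":0,"ay":0,"az":0,"grip":1},
  {"dx":0,"dy":0,"dz":0,"ax":0,"ay":0,"az":0,"grip":1},
])

```text
clock: 14.43
position: [0.6449, 0.005, 0.31]
ee_rot: [0.111, -0.027, 0.993, 0.004]
contact_force: [-0.2, -0.4, -2.4]
width: 0.0567
gripper_force: 85.8
```

Request:
jog_arm([
  {"dx":0,"dy":0,"dz":1.5,"ax":0,"ay":0,"az":0,"grip":1},
  {"dx":0,"dy":0,"dz":1.5,"ax":0,"ay":0,"az":0,"grip":1},
  {"dx":0,"dy":0,"dz":0,"ax":0,"ay":0,"az":0,"grip":1},
])

```text
clock: 14.68
position: [0.6456, 0.0051, 0.3071]
ee_rot: [0.111, -0.027, 0.993, 0.004]
contact_force: [-0.0, -0.6, -1.6]
width: 0.0571
gripper_force: 85.8
```

Request:
jog_arm([
  {"dx":0,"dy":0,"dz":1.5,"ax":0,"ay":0,"az":0,"grip":1},
  {"dx":0,"dy":0,"dz":1.5,"ax":0,"ay":0,"az":0,"grip":1},
  {"dx":0,"dy":0,"dz":0,"ax":0,"ay":0,"az":0,"grip":1},
])

```text
clock: 14.93
position: [0.6465, 0.0051, 0.3044]
ee_rot: [0.111, -0.027, 0.993, 0.004]
contact_force: [-0.2, 0.9, -1.9]
width: 0.0574
gripper_force: 86.0
```

Request:
jog_arm([
  {"dx":0,"dy":0,"dz":1.5,"ax":0,"ay":0,"az":0,"grip":1},
  {"dx":0,"dy":0,"dz":1.5,"ax":0,"ay":0,"az":0,"grip":1},
  {"dx":0,"dy":0,"dz":0,"ax":0,"ay":0,"az":0,"grip":1},
])

```text
clock: 15.18
position: [0.6465, 0.0051, 0.3043]
ee_rot: [0.112, -0.027, 0.993, 0.003]
contact_force: [-6.5, -1.0, 10.2]
width: 0.0577
gripper_force: 87.5
```

Request:
jog_arm([
  {"dx":0,"dy":0,"dz":-2,"ax":0,"ay":0,"az":0,"grip":1},
  {"dx":0,"dy":0,"dz":0,"ax":0,"ay":0,"az":0,"grip":0.2},
  {"dx":0,"dy":0,"dz":0,"ax":0,"ay":0,"az":0,"grip":0.2},
  {"dx":0,"dy":0,"dz":0,"ax":0,"ay":0,"az":0,"grip":0.2},
  {"dx":0,"dy":0,"dz":0,"ax":0,"ay":0,"az":0,"grip":0.2},
  {"dx":0,"dy":0,"dz":0,"ax":0,"ay":0,"az":0,"grip":0.2},
])

```text
clock: 15.68
position: [0.6467, 0.0051, 0.3033]
ee_rot: [0.111, -0.027, 0.993, 0.004]
contact_force: [-0.4, -0.4, 0.5]
width: 0.0685
gripper_force: 0.0
```

Run:
```python
from h import *
p=sensors.get_state()['position'];R=Rnow()
print('state',p,sensors.get_state()['contact_force'],sensors.get_state()['width'])
go(p,RL)
q=p-.2294*ez; r=np.array([.432,-.0048,0.]);print('floor pt',q,'x est',(q-r)[:2]@ex[:2]/(ex[:2]@ex[:2]))
print('-ex in tool', (Rnow().T@(-ex)).round(3))
# new cap seen?
d=snap('scene','s7.png');t=snap('top','t7.png')
for k in(d,t):
  hsv=cv2.cvtColor(k['image'],cv2.COLOR_RGB2HSV);m=((hsv[...,0]<6)|(hsv[...,0]>174))&(hsv[...,1]>140)&(hsv[...,2]>90)
  n,l,st,c=cv2.connectedComponentsWithStats(m.astype(np.uint8));print([(c[i].round(1),st[i,4]) for i in range(1,n) if st[i,4]>15])
  for h in(.1155,):print('pred new cap',proj(k,q+h*ez))
```

```text
state [0.64670223 0.00506941 0.30327276] [-0.37578095 -0.41201113  0.52579579] 0.0685189183291743
from [0.6467 0.0051 0.3033] to [0.6467 0.0051 0.3033]
 rot units [0.02 0.03 0.03] shift mm newframe [0. 0. 0.] oldframe [0. 0. 0.]
floor pt [0.69669901 0.00762146 0.07940188] x est 0.27153269627401183
-ex in tool [ 1.     0.003 -0.003]
[(array([ 60.4, 106.1]), np.int32(3109)), (array([97.9, 68.2]), np.int32(16)), (array([87.6, 82.8]), np.int32(19)), (array([100.9, 100. ]), np.int32(23)), (array([ 99.4, 118.9]), np.int32(28)), (array([347.2, 200.2]), np.int32(17)), (array([593.5, 203.9]), np.int32(35)), (array([261.2, 206.9]), np.int32(78)), (array([332.2, 223.5]), np.int32(40)), (array([321.5, 239.1]), np.int32(44)), (array([453.6, 280.1]), np.int32(21)), (array([408.3, 348.8]), np.int32(51))]
pred new cap [347.70290684 197.50533321]
[(array([203.6, 123. ]), np.int32(80)), (array([274.1, 137.1]), np.int32(37)), (array([454.2, 161.9]), np.int32(170)), (array([455.1, 186.2]), np.int32(33)), (array([259.4, 221.2]), np.int32(105)), (array([457., 281.]), np.int32(61))]
pred new cap [349.90481937 187.04426125]
```

Request:
jog_arm([
  {"dx":0,"dy":0,"dz":0,"ax":0,"ay":0,"az":0,"grip":1},
  {"dx":0,"dy":0,"dz":0,"ax":0,"ay":0,"az":0,"grip":1},
  {"dx":0,"dy":0,"dz":0,"ax":0,"ay":0,"az":0,"grip":1},
  {"dx":0,"dy":0,"dz":0,"ax":0,"ay":0,"az":0,"grip":1},
  {"dx":0,"dy":0,"dz":0,"ax":0,"ay":0,"az":0,"grip":1},
  {"dx":2,"dy":0,"dz":0,"ax":0,"ay":0,"az":0,"grip":1},
  {"dx":3,"dy":0,"dz":0,"ax":0,"ay":0,"az":0,"grip":1},
  {"dx":3,"dy":0,"dz":0,"ax":0,"ay":0,"az":0,"grip":1},
  {"dx":3,"dy":0,"dz":0,"ax":0,"ay":0,"az":0,"grip":1},
  {"dx":3,"dy":0,"dz":0,"ax":0,"ay":0,"az":0,"grip":1},
  {"dx":3,"dy":0,"dz":0,"ax":0,"ay":0,"az":0,"grip":1},
  {"dx":3,"dy":0,"dz":0,"ax":0,"ay":0,"az":0,"grip":1},
], grip_force=100)

```text
clock: 16.78
position: [0.6274, 0.0039, 0.2999]
ee_rot: [0.113, -0.027, 0.993, 0.004]
contact_force: [0.4, -0.3, 1.3]
width: 0.0566
gripper_force: 106.7
```

Request:
jog_arm([
  {"dx":3,"dy":0,"dz":0,"ax":0,"ay":0,"az":0,"grip":1},
  {"dx":3,"dy":0,"dz":0,"ax":0,"ay":0,"az":0,"grip":1},
  {"dx":3,"dy":0,"dz":0,"ax":0,"ay":0,"az":0,"grip":1},
  {"dx":3,"dy":0,"dz":0,"ax":0,"ay":0,"az":0,"grip":1},
  {"dx":3,"dy":0,"dz":0,"ax":0,"ay":0,"az":0,"grip":1},
  {"dx":3,"dy":0,"dz":0,"ax":0,"ay":0,"az":0,"grip":1},
  {"dx":3,"dy":0,"dz":0,"ax":0,"ay":0,"az":0,"grip":1},
])

```text
clock: 17.37
position: [0.6079, 0.002, 0.2956]
ee_rot: [0.114, -0.027, 0.993, 0.002]
contact_force: [4.4, -2.8, 5.3]
width: 0.057
gripper_force: 107.1
```

Run:
```python
from h import *
p=sensors.get_state()['position'];s=sensors.get_state();print(p,s['contact_force'],s['moment'])
go(p,RL)
```

```text
[0.60792324 0.00199267 0.29562522] [ 4.3712971  -2.81199011  5.26428547] [-0.49714348 -0.81225573 -0.26485661]
from [0.6079 0.002  0.2956] to [0.6079 0.002  0.2956]
 rot units [-0.01  0.09  0.03] shift mm newframe [0. 0. 0.] oldframe [0. 0. 0.]
```

Request:
jog_arm([
  {"dx":3,"dy":0,"dz":0,"ax":0,"ay":0,"az":0,"grip":1},
  {"dx":3,"dy":0,"dz":0,"ax":0,"ay":0,"az":0,"grip":1},
  {"dx":3,"dy":0,"dz":0,"ax":0,"ay":0,"az":0,"grip":1},
  {"dx":3,"dy":0,"dz":0,"ax":0,"ay":0,"az":0,"grip":1},
  {"dx":3,"dy":0,"dz":0,"ax":0,"ay":0,"az":0,"grip":1},
  {"dx":3,"dy":0,"dz":0,"ax":0,"ay":0,"az":0,"grip":1},
  {"dx":3,"dy":0,"dz":0,"ax":0,"ay":0,"az":0,"grip":1},
])

```text
clock: 17.95
position: [0.5876, 0.0009, 0.291]
ee_rot: [0.114, -0.027, 0.993, 0.002]
contact_force: [5.4, -3.4, 4.8]
width: 0.0569
gripper_force: 107.1
```

```bash
cat > st.py <<'E'
from h import *
s=sensors.get_state();F=s['contact_force'];p=s['position']
print('F lane xyz',(F@ex).round(1),(F@ey).round(1),(F@ez).round(1),'moment lane',[(s['moment']@a).round(2) for a in(ex,ey,ez)])
q=p-.2294*ez;print('x est',((q-[.432,-.0048,.0202])@ex).round(4),'y',((q-[.432,-.0048,.0202])@ey).round(4),'z',((q-[.432,-.0048,.0202])@ez).round(4))
E
python3 st.py
```

```text
F lane xyz 6.1 -3.6 3.5 moment lane [np.float64(-0.56), np.float64(-0.75), np.float64(-0.12)]
x est 0.211 y -0.0022 z 0.0009
```

Request:
jog_arm([
  {"dx":3,"dy":0,"dz":0,"ax":0,"ay":0,"az":0,"grip":1},
  {"dx":3,"dy":0,"dz":0,"ax":0,"ay":0,"az":0,"grip":1},
  {"dx":3,"dy":0,"dz":0,"ax":0,"ay":0,"az":0,"grip":1},
  {"dx":3,"dy":0,"dz":0,"ax":0,"ay":0,"az":0,"grip":1},
  {"dx":3,"dy":0,"dz":0,"ax":0,"ay":0,"az":0,"grip":1},
  {"dx":3,"dy":0,"dz":0,"ax":0,"ay":0,"az":0,"grip":1},
  {"dx":3,"dy":0,"dz":0,"ax":0,"ay":0,"az":0,"grip":1},
])

```text
clock: 18.53
position: [0.5669, -0.0001, 0.2863]
ee_rot: [0.114, -0.027, 0.993, 0.003]
contact_force: [3.5, -2.8, 6.5]
width: 0.0568
gripper_force: 107.1
```

```bash
python3 st.py
```

```text
F lane xyz 4.7 -3.0 5.6 moment lane [np.float64(-0.44), np.float64(-0.67), np.float64(-0.03)]
x est 0.1898 y -0.0022 z 0.0009
```

Request:
jog_arm([
  {"dx":2,"dy":0,"dz":0,"ax":0,"ay":0,"az":0,"grip":1},
  {"dx":2,"dy":0,"dz":0,"ax":0,"ay":0,"az":0,"grip":1},
  {"dx":2,"dy":0,"dz":0,"ax":0,"ay":0,"az":0,"grip":1},
  {"dx":2,"dy":0,"dz":0,"ax":0,"ay":0,"az":0,"grip":1},
  {"dx":2,"dy":0,"dz":0,"ax":0,"ay":0,"az":0,"grip":1},
  {"dx":2,"dy":0,"dz":0,"ax":0,"ay":0,"az":0,"grip":1},
  {"dx":2,"dy":0,"dz":0,"ax":0,"ay":0,"az":0,"grip":1},
])

```text
clock: 19.12
position: [0.5532, -0.0004, 0.2832]
ee_rot: [0.114, -0.027, 0.993, 0.003]
contact_force: [2.6, -0.9, 6.5]
width: 0.0565
gripper_force: 107.2
```

```bash
python3 st.py
```

```text
F lane xyz 3.9 -1.0 5.8 moment lane [np.float64(-0.08), np.float64(-0.66), np.float64(-0.03)]
x est 0.1757 y -0.0018 z 0.0008
```

Request:
jog_arm([
  {"dx":2,"dy":0,"dz":0,"ax":0,"ay":0,"az":0,"grip":1},
  {"dx":2,"dy":0,"dz":0,"ax":0,"ay":0,"az":0,"grip":1},
  {"dx":2,"dy":0,"dz":0,"ax":0,"ay":0,"az":0,"grip":1},
  {"dx":1,"dy":0,"dz":0,"ax":0,"ay":0,"az":0,"grip":1},
])

```text
clock: 19.45
position: [0.5463, -0.0006, 0.2817]
ee_rot: [0.114, -0.027, 0.993, 0.003]
contact_force: [2.7, 0.2, 6.8]
width: 0.0567
gripper_force: 107.3
```

```bash
python3 st.py
```

```text
F lane xyz 4.1 0.0 6.0 moment lane [np.float64(-0.03), np.float64(-0.64), np.float64(-0.02)]
x est 0.1686 y -0.0016 z 0.0008
```

Request:
jog_arm([
  {"dx":1.5,"dy":0,"dz":0,"ax":0,"ay":0,"az":0,"grip":1},
  {"dx":1.5,"dy":0,"dz":0,"ax":0,"ay":0,"az":0,"grip":1},
  {"dx":1.5,"dy":0,"dz":0,"ax":0,"ay":0,"az":0,"grip":1},
  {"dx":1.5,"dy":0,"dz":0,"ax":0,"ay":0,"az":0,"grip":1},
])

```text
clock: 19.78
position: [0.5407, -0.0009, 0.2804]
ee_rot: [0.114, -0.027, 0.993, 0.003]
contact_force: [2.9, 0.8, 6.5]
width: 0.0569
gripper_force: 107.3
```

```bash
python3 st.py
```

```text
F lane xyz 4.3 0.7 5.7 moment lane [np.float64(-0.04), np.float64(-0.65), np.float64(0.0)]
x est 0.1629 y -0.0016 z 0.0008
```

Request:
jog_arm([
  {"dx":1.5,"dy":0,"dz":0,"ax":0,"ay":0,"az":0,"grip":1},
  {"dx":1.5,"dy":0,"dz":0,"ax":0,"ay":0,"az":0,"grip":1},
  {"dx":1.5,"dy":0,"dz":0,"ax":0,"ay":0,"az":0,"grip":1},
])

```text
clock: 20.03
position: [0.5363, -0.0011, 0.2794]
ee_rot: [0.114, -0.027, 0.993, 0.003]
contact_force: [2.6, -0.2, 6.9]
width: 0.0563
gripper_force: 107.3
```

```bash
python3 st.py
```

```text
F lane xyz 4.1 -0.3 6.2 moment lane [np.float64(0.02), np.float64(-0.67), np.float64(0.0)]
x est 0.1584 y -0.0017 z 0.0008
```

Request:
jog_arm([
  {"dx":1.5,"dy":0,"dz":0,"ax":0,"ay":0,"az":0,"grip":1},
  {"dx":1.5,"dy":0,"dz":0,"ax":0,"ay":0,"az":0,"grip":1},
  {"dx":1.5,"dy":0,"dz":0,"ax":0,"ay":0,"az":0,"grip":1},
])

```text
clock: 20.28
position: [0.532, -0.0014, 0.2785]
ee_rot: [0.114, -0.027, 0.993, 0.003]
contact_force: [3.0, -0.6, 7.5]
width: 0.0567
gripper_force: 107.3
```

```bash
python3 st.py
```

```text
F lane xyz 4.6 -0.8 6.6 moment lane [np.float64(0.02), np.float64(-0.69), np.float64(0.02)]
x est 0.154 y -0.0017 z 0.0008
```

Request:
jog_arm([
  {"dx":1.5,"dy":0,"dz":0,"ax":0,"ay":0,"az":0,"grip":1},
  {"dx":1.5,"dy":0,"dz":0,"ax":0,"ay":0,"az":0,"grip":1},
  {"dx":1.5,"dy":0,"dz":0,"ax":0,"ay":0,"az":0,"grip":1},
])

```text
clock: 20.53
position: [0.5299, -0.0019, 0.2783]
ee_rot: [0.118, -0.027, 0.993, 0.003]
contact_force: [10.8, -0.2, 4.3]
width: 0.0571
gripper_force: 106.8
```

```bash
python3 st.py
```

```text
F lane xyz 11.5 -0.7 1.9 moment lane [np.float64(-0.04), np.float64(-1.77), np.float64(0.03)]
x est 0.1519 y -0.0021 z 0.0011
```

Request:
jog_arm([
  {"dx":1,"dy":0,"dz":0,"ax":0,"ay":0,"az":0,"grip":1},
  {"dx":1,"dy":0,"dz":0,"ax":0,"ay":0,"az":0,"grip":1},
  {"dx":0,"dy":0,"dz":0,"ax":0,"ay":0,"az":0,"grip":1},
])

```text
clock: 20.78
position: [0.5289, -0.0024, 0.2783]
ee_rot: [0.119, -0.027, 0.993, 0.002]
contact_force: [12.1, -0.4, 2.0]
width: 0.0563
gripper_force: 106.6
```

```bash
python3 st.py
python3 - <<'E'
from h import *
go(sensors.get_state()['position'],RL)
for n in('scene','top'):
  k=snap(n,n+'9.png')
  hsv=cv2.cvtColor(k['image'],cv2.COLOR_RGB2HSV);m=((hsv[...,0]<6)|(hsv[...,0]>174))&(hsv[...,1]>140)&(hsv[...,2]>90)
  N,l,st,c=cv2.connectedComponentsWithStats(m.astype(np.uint8));print([(c[i].round(1),st[i,4]) for i in range(1,N) if st[i,4]>15 and 240<c[i][0]<400])
  for x in(.152,.092,.032):print(x,proj(k,np.array([.432,-.0065,.0202])+x*ex+.1155*ez).round(1))
E
```

```text
F lane xyz 12.2 -1.0 -0.7 moment lane [np.float64(-0.3), np.float64(-1.87), np.float64(-0.0)]
x est 0.1509 y -0.0025 z 0.0013
from [ 0.5289 -0.0024  0.2783] to [ 0.5289 -0.0024  0.2783]
 rot units [-0.01  0.18  0.03] shift mm newframe [0. 0. 0.] oldframe [0. 0. 0.]
[(array([261., 207.]), np.int32(75)), (array([327.9, 228.6]), np.int32(18)), (array([317.8, 242.2]), np.int32(39)), (array([307.9, 258. ]), np.int32(47))]
0.152 [328.6 225.9]
0.092 [318.2 241.2]
0.032 [307.3 257.2]
[(array([274. , 137.1]), np.int32(35)), (array([259.3, 221.3]), np.int32(106)), (array([353.2, 275.3]), np.int32(24))]
0.152 [353.3 230.3]
0.092 [354.8 251.5]
0.032 [356.4 272.5]
```

Row is on the stop at ~12 N. For insurance: release so the bottle stands flat, regrip, press once more.

Request:
jog_arm([
  {"dx":-2,"dy":0,"dz":0,"ax":0,"ay":0,"az":0,"grip":1},
  {"dx":0,"dy":0,"dz":0,"ax":0,"ay":0,"az":0,"grip":0.2},
  {"dx":0,"dy":0,"dz":0,"ax":0,"ay":0,"az":0,"grip":0.2},
  {"dx":0,"dy":0,"dz":0,"ax":0,"ay":0,"az":0,"grip":0.2},
  {"dx":0,"dy":0,"dz":0,"ax":0,"ay":0,"az":0,"grip":0.2},
  {"dx":0,"dy":0,"dz":0,"ax":0,"ay":0,"az":0,"grip":0.2},
  {"dx":0,"dy":0,"dz":0,"ax":0,"ay":0,"az":0,"grip":1},
  {"dx":0,"dy":0,"dz":0,"ax":0,"ay":0,"az":0,"grip":1},
  {"dx":0,"dy":0,"dz":0,"ax":0,"ay":0,"az":0,"grip":1},
  {"dx":0,"dy":0,"dz":0,"ax":0,"ay":0,"az":0,"grip":1},
  {"dx":0,"dy":0,"dz":0,"ax":0,"ay":0,"az":0,"grip":1},
])

```text
clock: 21.8
position: [0.5258, -0.0014, 0.2766]
ee_rot: [0.111, -0.027, 0.993, 0.004]
contact_force: [-3.4, -0.4, 5.4]
width: 0.0564
gripper_force: 105.2
```

```bash
python3 st.py
```

```text
F lane xyz -2.1 -0.2 6.1 moment lane [np.float64(0.09), np.float64(0.42), np.float64(0.02)]
x est 0.1476 y -0.0014 z 0.0003
```

Request:
jog_arm([
  {"dx":1,"dy":0,"dz":0,"ax":0,"ay":0,"az":0,"grip":1},
  {"dx":1,"dy":0,"dz":0,"ax":0,"ay":0,"az":0,"grip":1},
  {"dx":1,"dy":0,"dz":0,"ax":0,"ay":0,"az":0,"grip":1},
  {"dx":0,"dy":0,"dz":0,"ax":0,"ay":0,"az":0,"grip":1},
])

```text
clock: 22.13
position: [0.5244, -0.0016, 0.2763]
ee_rot: [0.113, -0.027, 0.993, 0.004]
contact_force: [2.5, 1.4, 4.8]
width: 0.0563
gripper_force: 105.3
```

```bash
python3 st.py
```

```text
F lane xyz 3.6 1.2 4.1 moment lane [np.float64(0.26), np.float64(-0.48), np.float64(-0.01)]
x est 0.1461 y -0.0015 z 0.0004
```

Request:
jog_arm([
  {"dx":1,"dy":0,"dz":0,"ax":0,"ay":0,"az":0,"grip":1},
  {"dx":1,"dy":0,"dz":0,"ax":0,"ay":0,"az":0,"grip":1},
  {"dx":1,"dy":0,"dz":0,"ax":0,"ay":0,"az":0,"grip":1},
  {"dx":1,"dy":0,"dz":0,"ax":0,"ay":0,"az":0,"grip":1},
  {"dx":0,"dy":0,"dz":0,"ax":0,"ay":0,"az":0,"grip":1},
])

```text
clock: 22.55
position: [0.5228, -0.0025, 0.2763]
ee_rot: [0.117, -0.027, 0.993, 0.002]
contact_force: [9.2, -0.0, 1.0]
width: 0.0564
gripper_force: 105.4
```

```bash
python3 st.py
```

```text
F lane xyz 9.2 -0.5 -1.1 moment lane [np.float64(-0.07), np.float64(-1.37), np.float64(0.03)]
x est 0.1445 y -0.0024 z 0.0007
```

Request:
jog_arm([
  {"dx":0,"dy":0,"dz":0,"ax":0,"ay":0,"az":0,"grip":0.2},
  {"dx":0,"dy":0,"dz":0,"ax":0,"ay":0,"az":0,"grip":0},
  {"dx":0,"dy":0,"dz":0,"ax":0,"ay":0,"az":0,"grip":0},
  {"dx":0,"dy":0,"dz":0,"ax":0,"ay":0,"az":0,"grip":0},
  {"dx":0,"dy":0,"dz":0,"ax":0,"ay":0,"az":0,"grip":0},
  {"dx":0,"dy":0,"dz":-5,"ax":0,"ay":0,"az":0,"grip":0},
  {"dx":0,"dy":0,"dz":-15,"ax":0,"ay":0,"az":0,"grip":0},
  {"dx":0,"dy":0,"dz":-25,"ax":0,"ay":0,"az":0,"grip":0},
  {"dx":0,"dy":0,"dz":-30,"ax":0,"ay":0,"az":0,"grip":0},
  {"dx":0,"dy":0,"dz":-30,"ax":0,"ay":0,"az":0,"grip":0},
  {"dx":0,"dy":20,"dz":-20,"ax":0,"ay":0,"az":0,"grip":0},
  {"dx":0,"dy":30,"dz":-10,"ax":0,"ay":0,"az":0,"grip":0},
  {"dx":0,"dy":35,"dz":0,"ax":0,"ay":0,"az":0,"grip":0},
  {"dx":0,"dy":35,"dz":0,"ax":0,"ay":0,"az":0,"grip":0},
  {"dx":0,"dy":35,"dz":0,"ax":0,"ay":0,"az":0,"grip":0},
  {"dx":0,"dy":35,"dz":0,"ax":0,"ay":0,"az":0,"grip":0},
  {"dx":0,"dy":20,"dz":0,"ax":0,"ay":0,"az":0,"grip":0},
  {"dx":0,"dy":0,"dz":0,"ax":0,"ay":0,"az":0,"grip":0},
])

```text
clock: 24.05
position: [0.4775, 0.2094, 0.4068]
ee_rot: [0.111, -0.029, 0.993, 0.005]
contact_force: [0.2, 0.3, -0.2]
width: 0.0851
gripper_force: 0.0
```

Run:
```python
from h import *
res={}
for n in('scene','top'):
  k=snap(n,n+'10.png');z=np.load('pics/%s0.npz'%n)['im']
  for nm,im in(('start',z),('now',k['image'])):
    hsv=cv2.cvtColor(im,cv2.COLOR_RGB2HSV);m=((hsv[...,0]<6)|(hsv[...,0]>174))&(hsv[...,1]>140)&(hsv[...,2]>110)
    N,l,st,c=cv2.connectedComponentsWithStats(m.astype(np.uint8));L=[c[i] for i in range(1,N) if st[i,4]>25 and 225<c[i][0]<400 and c[i][1]<300]
    print(n,nm,[x.round(1).tolist() for x in L]);res[n,nm]=L
    o=((hsv[...,0]>8)&(hsv[...,0]<20)&(hsv[...,1]>190)&(hsv[...,2]>150)); o[:, :300]=0;o[:,400:]=0;o[300:]=0
    ys,xs=np.nonzero(o);print('  orange',len(xs),xs.min() if len(xs) else 0,xs.max() if len(xs) else 0,ys.min() if len(xs) else 0,ys.max() if len(xs) else 0)
T=np.load('pics/top10.npz');S=np.load('pics/scene10.npz')
for k in('start','now'):
  a=sorted([p for p in res['top',k] if p[0]>330],key=lambda p:-p[1]);b=sorted([p for p in res['scene',k] if p[0]>290],key=lambda p:-p[1])
  P=[two(T,p,S,q) for p,q in zip(a,b)];print(k,[x.round(4).tolist() for x in P],[np.linalg.norm(P[i+1]-P[i]).round(4) for i in range(len(P)-1)])
```

```text
scene start [[331.3, 217.8], [231.7, 235.2], [320.3, 234.0], [310.0, 251.4]]
  orange 0 0 0 0 0
scene now [[261.2, 207.2], [329.3, 221.7], [317.1, 237.6], [306.8, 253.9]]
  orange 0 0 0 0 0
top start [[351.8, 224.2], [353.4, 246.4], [355.0, 267.8], [265.1, 276.5]]
  orange 0 0 0 0 0
top now [[259.4, 221.1], [353.2, 229.6], [352.7, 250.9], [354.1, 271.6]]
  orange 0 0 0 0 0
start [[0.4522, -0.0037, 0.1482], [0.511, 0.0, 0.1661], [0.5716, 0.0026, 0.182]] [np.float64(0.0616), np.float64(0.0627)]
now [[0.4416, -0.0009, 0.1459], [0.4986, 0.0023, 0.1614], [0.5567, -0.0003, 0.1788]] [np.float64(0.0591), np.float64(0.0607)]
```

Run:
```python
from h import *
for f in('top0','top10','scene0','scene10'):
  im=np.load('pics/%s.npz'%f)['im'].astype(int)
  b=(slice(185,215),slice(330,348)) if f[0]=='t' else (slice(195,250),slice(315,350))
  q=im[b];m=(q[...,0]-q[...,2]>90)&(q[...,1]-q[...,2]>25)&(q[...,0]-q[...,1]>40)
  y,x=np.nonzero(m);print(f,len(x),sorted(zip((y+b[0].start).tolist(),(x+b[1].start).tolist()))[:40:3])
```

```text
top0 26 [(197, 337), (199, 337), (200, 339), (202, 339), (203, 340), (205, 340), (206, 341), (207, 342), (209, 342)]
top10 25 [(197, 337), (199, 337), (200, 339), (202, 339), (203, 340), (205, 340), (206, 341), (207, 342), (209, 342)]
scene0 7 [(227, 333), (228, 334), (246, 339)]
scene10 14 [(217, 335), (218, 336), (220, 335), (222, 336), (224, 337)]
```

Pawl is shut exactly as at the start, the row is closed up, and the robot is clear. Handing in.

```bash
python3 -c "
from rig import manip
print(manip.sign_off())"
```

```text
the job is handed in; nothing more can be done
None
```

The job is handed in at about 24 s of the 59 s allowed: the oldest bottle stands upright near the middle of the tray, the other two and the new bottle are closed up after being pressed on the front stop at about 12 N (wrist reading), the pawl is shut, and the gripper is clear; the hand-in call returned no verdict.

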